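# Feel the gap of a clay press with a taper gauge

### The job

Take the taper gauge by its orange grip and slide its thin blade flat along the bed of the small clay press, straight into the middle of the gap under the sprung top plate on the side with the red lip, until it drags snugly: the top plate is just nudged up by about two millimetres. Do not jam it in further (the plate must never be forced up by as much as five millimetres), and leave the tub, bowl, tape ring and pencil where they are. Finish holding the gauge by its grip, still and snug at that depth, without touching the plate with the robot.

Things in the scene. Friction and masses are not known exactly. Their poses are not given: they have to be found in the camera images.
- gauge: Loose taper gauge, 0.15 kg, lying flat. Orange upright grip (most of the weight) 40 mm long (x), 20 wide (y), 45 tall; from it a steel blade 130 mm long, 24 wide points along +x. Origin: underside, below the middle of the grip; z up. Blade flat underneath, level with the grip's underside; its upper face slopes from 4 mm thick at the tip (x = 150) to 13.1 at the grip (x = 20): 0.07 per mm.
- tip (a point): End of the blade, on its underside, mid-width: 150 mm along +x from the gauge's origin; axes as the gauge.
- press: Small blue clay press with a bare aluminium bed, fixed to the table, standing with a different position and heading each time. Origin: centre of its underside, z up. Bed 180 mm along its x, 170 mm along its y (aluminium face 150 mm), top face flat at 30 mm height. The blade goes in along the press's +x. Two steel posts 14 mm thick at x = 30, y = +-73 mm, 133 mm tall, carry a crossbeam (x = 17 to 43 mm) with a black knob, its top about 121 mm above the table.
- mouth (a point): Middle of the gap's open side: on the bed's top face (30 mm above the table) straight below the front edge of the top plate, 45 mm from the press's origin towards its -x; axes as the press (+x points into the gap). A 45 mm sill of bare bed lies before it.
- plate_edge (a point): Middle of the top plate's front edge, on its upper face, 12 mm above its underside, straight above the mouth. Aluminium plate 120 mm deep from here, 120 wide, 12 thick. A red lip, as wide as the plate, flares 9 mm forwards and upwards from its front lower edge to lead the blade in. The gap from bed to plate is 6 to 8.5 mm at rest and differs each time.
- platen (a joint): Rise of the sprung top plate in m: 0 at rest, growing as the blade wedges it straight up, to 0.008 at most. It takes about 2.6 N to begin lifting it and 1.2 N more per mm, so the blade slides freely at first and its drag sets in at once when it touches the plate and grows with depth: about 14 mm of blade per mm of rise.
- tub: Bystander: loose open white plastic tub, 100 x 160 x 60 mm tall; origin centre of underside.
- bowl: Bystander: loose terracotta bowl, 100 mm across, 45 mm tall; origin centre of underside.
- tape: Bystander: loose yellow ring of a tape roll, 90 mm outside, 22 mm tall; origin centre of underside.
- pencil: Bystander: loose blue pencil, 9 mm thick, 158 mm long, along its x; origin on the underside, midway along the blue shaft.
Mind the look-alikes: they are no part of the job. What is shaped like the press but pink is not meant.

How it is judged:
By the outcome, as a careful person would: the job done as asked, in the order asked, and still so for the second after the job is handed in, while the arm keeps its last pose, push and grip.
It also fails if it takes over 42 s, if anything falls off the work surface, if the arm or the gripper's body presses on something with over 40 N, if the wrist force passes 120 N, or if a joint passes its speed limit or range.

### The arm

A 7-joint arm with a two-finger parallel gripper is mounted at the origin on the work surface. World frame = base frame: x ahead of the robot, y to its left, z up, the work surface at z = 0. Lengths are in m, angles in rad, forces in N, time in s.
With the tool pointing down it reaches from about 0.425 to 0.95 m from the base axis. Payload 16.7 kg.
Tool frame: the origin (TCP) lies on the front face of the gripper's body, between the roots of the fingers; the fingertips stand 97 mm ahead of it and the grasp point (between the pads) lies 78 mm ahead of it; z points along the fingers, y is the direction in which the jaws open and shut (so a half turn about z gives the same grasp; the last joint's range is limited). The gripper opens to 94 mm and grips with 3 to 60 N. Pads are 16 mm wide; open, the fingers measure 119 mm over their backs; the gripper's body (75 mm by 177 mm) begins 78 mm behind the grasp point.
Start: joints at [-1.3, 0.426, 0.074, 1.606, -0.034, 1.111, -0.067], TCP at [0.276, 0.616, 0.303] pointing down, gripper open.
Joint ranges: [-2.85, 2.85], [-0.5, 2.14], [-1.23, 1.37], [0.21, 2.46], [-1.02, 4.16], [0.16, 2.05], [-2.73, 2.73]. Speed limits (rad/s): [1.89, 1.89, 2.39, 2.39, 3.01, 3.01, 3.01].

### API

Orientations are given as a unit quaternion [w, x, y, z].
In Python, from cell import read_state, viewer, order gives the robot as it stands.
- The arm moves only by the shell command python3 -m creep 'ROWS' [FORCE]. ROWS is JSON, a list that holds one entry, the list of rows, each a list of 7 numbers: the finger opening in mm, from 0 to 94, then the shift along the tool's x, y, z in mm, then the turn, a rotation vector about the tool's x, y, z in degrees. In form: [[[gripper, tx, ty, tz, wx, wy, wz], ...]]. A call has 1 to 20 rows; each row shifts and turns the commanded pose from where the row before left it, along the tool's axes as they then stand; what a row does not reach is not made up. A row lasts 1/12 s, in which the tool goes at most 41.7 mm and 7.16 degrees, less where a joint would pass 70% of its speed; a pose out of reach is approached as far as the arm can. A call with a gripper value outside its range is refused whole. The fingers move at their own pace and stop on an object; FORCE is the grip in N (left out, the last holds). Time passes only in rows, so rows that do not move let the fingers close. It gives the time, the measured TCP pose, the force and the opening at its end, in the units of the state.
- read_state(): the state, without advancing time (a new reading comes with each control period).
- viewer.camera(name): name is "scene" or "top"; returns (picture, depth): 384x512x3 uint8, red, green, blue; 384x512 float32, m along the optical axis (not along the pixel's ray), 0 where there is no reading.
- viewer.get_calibration(name): a dict with "K" (3x3 intrinsics, pixels), "R" (3x3) and "t" (3): a world point X has camera coordinates R X + t. Camera axes: x right, y down, z forward; pixel columns grow to the right and rows downward; lengths in m; the calibration is good to about 2 mm. A picture is of the moment at which its call begins. get_calibration takes no time and is no camera call.
- order.sign_off(): hands the job in, once; it reports no verdict.
The state is a dict: "t": time; "qpos": joint angles; "qvel": joint speeds; "joint_efforts": joint torques, N m; "tcp_pos": TCP position; "tcp_rot": TCP orientation; "contact_force": force on the tool from outside, world axes, zero at the start; "wrist_torque": the same for the moment, N m; "finger_gap": finger opening in m.
Only numpy, scipy, OpenCV 4.12 (cv2) and the standard library are available. Lean on these libraries where they do the work, as an engineer would, in place of code of your own. Each camera call takes 0.05 s, during which the arm holds its last target.

## Working session

There is one attempt and no reset: what is moved stays moved. The work goes in short steps, Python scripts to look and compute and a shell command to move; the robot and the scene stay as the last step left them, time stands still between calls to the robot, and variables do not carry over. Pictures are saved under pics/ and viewed, and the job is handed in when it is done.

```bash
ls; mkdir -p pics; python3 - <<'E'
from cell import read_state, viewer
import cv2,numpy as np
print(read_state())
for n in("scene","top"):
    p,d=viewer.camera(n); np.savez(f"pics/{n}0.npz",p=p,d=d)
    cv2.imwrite(f"pics/{n}0.png",cv2.resize(p[:,:,::-1],(768,576)))
    c=viewer.get_calibration(n); print(n,c)
E
```

```text
pics
{'t': 0.0, 'qpos': array([-1.29946737,  0.42670329,  0.0738549 ,  1.60661609, -0.03406645,
        1.11079757, -0.06711941]), 'qvel': array([-1.66202022e-03,  2.61132308e-04,  1.79200329e-03, -6.85433734e-05,
        6.63012798e-04, -3.52456844e-04, -4.18818111e-04]), 'joint_efforts': array([-8.33959748e-04, -9.35825944e+01,  3.66587430e+00, -4.54170442e+01,
       -4.89527732e-02,  2.04870879e-02,  1.97417517e-04]), 'tcp_pos': array([0.27564879, 0.61580105, 0.30199081]), 'tcp_rot': array([-7.13096218e-05,  2.08884818e-01,  9.77940045e-01, -6.28667165e-04]), 'contact_force': array([-0.27872251, -0.31699743,  0.97775808]), 'wrist_torque': array([-0.00819118,  0.00045833,  0.00011091]), 'finger_gap': 0.09402762387581944}
scene {'K': array([[433.20170867,   0.        , 252.34989956],
       [  0.        , 433.20170867, 191.34781043],
       [  0.        ,   0.        ,   1.        ]]), 'R': array([[-0.01799599,  0.9998357 , -0.002174  ],
       [ 0.58167863,  0.00870104, -0.81337216],
       [-0.8132196 , -0.01590201, -0.58173964]]), 't': array([ 0.13171105, -0.25824928,  1.79269299])}
top {'K': array([[389.07791983,   0.        , 258.91873872],
       [  0.        , 389.07791983, 199.35715067],
       [  0.        ,   0.        ,   1.        ]]), 'R': array([[-0.01390887, -0.99989161,  0.00482839],
       [-0.99505304,  0.0133662 , -0.09844183],
       [ 0.09836663, -0.00617372, -0.99513109]]), 't': array([-0.10289364,  0.48829965,  1.15745761])}
```

View pics/scene0.png

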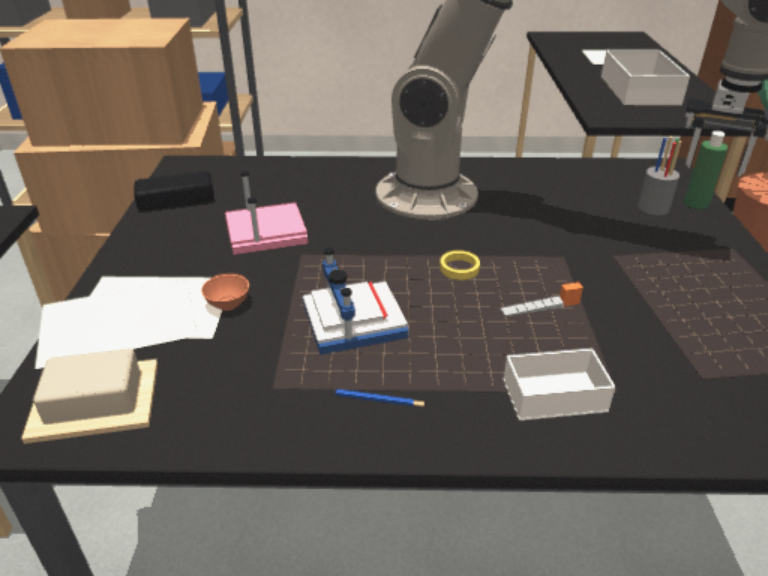

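View pics/top0.png

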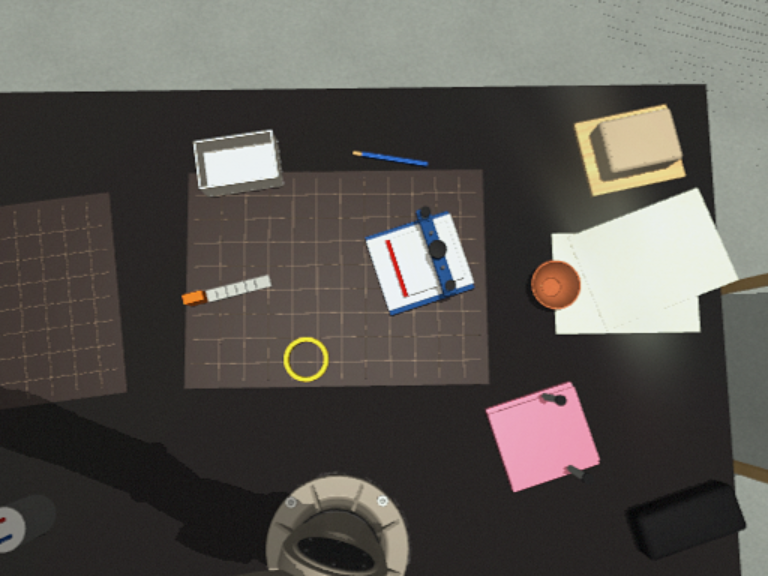

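The top view (shown at 1.5x) has the gauge at (195,298), pointing to (270,281). The blue press is at about (420,262) with its red lip at about (397,268), facing the gauge. Next I'll measure both poses.

```bash
cat > h.py <<'E'
import numpy as np,cv2
from cell import read_state, viewer
from scipy.spatial.transform import Rotation as Rn
def cal(n):
    c=viewer.get_calibration(n); return c["K"],c["R"],c["t"]
def cloud(n,d):
    K,R,t=cal(n); v,u=np.mgrid[0:384,0:512]
    X=np.stack([(u-K[0,2])/K[0,0]*d,(v-K[1,2])/K[1,1]*d,d],-1)
    return (X-t)@R
def ray(n,uv,z):
    K,R,t=cal(n); uv=np.atleast_2d(uv)
    r=np.c_[(uv[:,0]-K[0,2])/K[0,0],(uv[:,1]-K[1,2])/K[1,1],np.ones(len(uv))]@R
    o=-R.T@t; return o+r*((z-o[2])/r[:,2])[:,None]
def proj(n,X):
    K,R,t=cal(n); c=np.atleast_2d(X)@R.T+t; p=c@K.T; return p[:,:2]/p[:,2:]
def tcp():
    s=read_state(); q=s["tcp_rot"]; return s["tcp_pos"],Rn.from_quat([q[1],q[2],q[3],q[0]]).as_matrix(),s
E
python3 - <<'E'
from h import *
for n in("scene","top"):
    z=np.load(f"pics/{n}0.npz");p=z["p"];d=z["d"];W=cloud(n,d)
    hsv=cv2.cvtColor(p,cv2.COLOR_RGB2HSV);H,S,V=[hsv[...,i].astype(int) for i in range(3)]
    ok=d>0
    roi=(W[...,0]>.3)&(W[...,0]<1.0)&ok
    org=roi&(H>5)&(H<16)&(S>180)&(W[...,1]>.05)&(W[...,1]<.6)
    red=roi&((H<4)|(H>176))&(S>170)&(V>120)&(W[...,1]<.15)&(W[...,1]>-.25)
    for nm,m in(("org",org),("red",red)):
        P=W[m]; print(n,nm,m.sum(),P.min(0).round(4),P.max(0).round(4),P.mean(0).round(4))
        v,u=np.nonzero(m);print(u.min(),u.max(),v.min(),v.max())
        r=cv2.minAreaRect(P[:,:2].astype(np.float32)*1000);print(r)
for n,box in(("top",(110,170,200,215)),("top",(235,130,330,220)),("scene",(320,180,400,220)),("scene",(190,155,280,240))):
    p=np.load(f"pics/{n}0.npz")["p"];x0,y0,x1,y1=box
    k=8 if x1-x0>85 else 8
    c=cv2.resize(p[y0:y1,x0:x1,::-1],None,fx=k,fy=k,interpolation=cv2.INTER_NEAREST)
    cv2.imwrite(f"pics/crop_{n}_{x0}.png",c)
E
```

```text
Traceback (most recent call last):
ValueError: zero-size array to reduction operation minimum which has no identity
```

```bash
ls pics
```

```text
scene0.npz
scene0.png
top0.npz
top0.png
```

```bash
python3 - <<'E'
from h import *
for n,pts in(("scene",[(380,196),(252,200),(230,205),(340,206)]),("top",[(130,198),(180,187),(265,178),(280,160)])):
    z=np.load(f"pics/{n}0.npz");p=z["p"];d=z["d"];W=cloud(n,d)
    hsv=cv2.cvtColor(p,cv2.COLOR_RGB2HSV)
    for u,v in pts: print(n,u,v,d[v,u],W[v,u].round(4),hsv[v,u])
E
python3 - <<'E'
from h import *
for n,box in(("top",(110,170,200,215)),("top",(235,130,330,200+15)),("scene",(320,180,400,220)),("scene",(190,155,280,235))):
    p=np.load(f"pics/{n}0.npz")["p"];x0,y0,x1,y1=box
    k=7
    c=cv2.resize(p[y0:y1,x0:x1,::-1],None,fx=k,fy=k,interpolation=cv2.INTER_NEAREST)
    cv2.imwrite(f"pics/crop_{n}_{x0}.png",c)
E
```

```text
scene 380 196 1.3593569 [0.5063 0.2781 0.0296] [ 10 170 141]
scene 252 200 1.3205336 [ 0.5519 -0.1228  0.0435] [  1 177 236]
scene 230 205 1.2034818 [ 0.6549 -0.1818  0.1023] [108 141 110]
scene 340 206 1.3573853 [0.5284 0.1525 0.0055] [ 20   7 228]
top 130 198 1.1637096 [0.4945 0.276  0.0409] [ 15 209 235]
top 180 187 1.211612 [ 0.5315  0.1355 -0.0027] [ 22  25 110]
top 265 178 1.1708118 [ 0.5495 -0.1286  0.0417] [  1 214 162]
top 280 160 1.1679139 [ 0.6022 -0.1743  0.0501] [ 78   5 248]
```

View pics/crop_top_235.png

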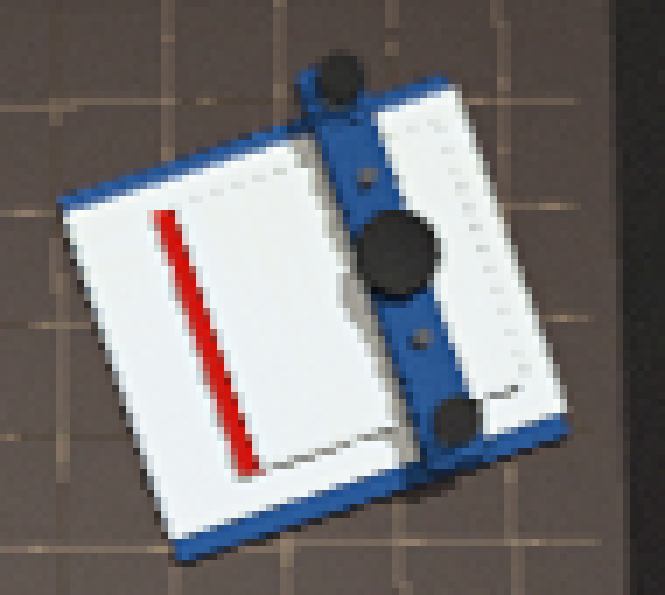

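View pics/crop_top_110.png

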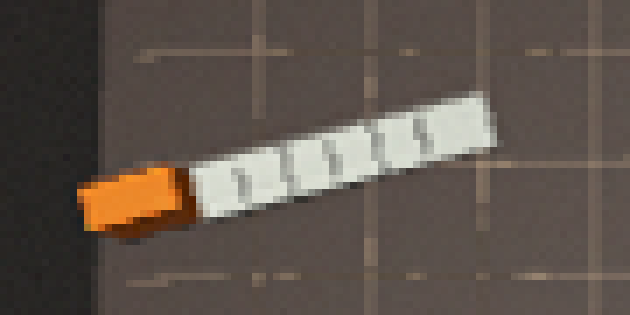

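View pics/crop_scene_190.png

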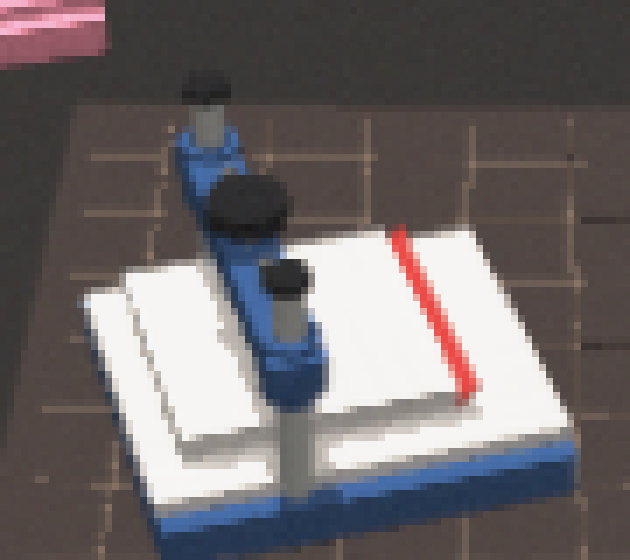

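```bash
cat > fit.py <<'E'
from h import *
from scipy.optimize import least_squares
def px(c,x0,y0,k=7): c=np.array(c,float); return (c+.5)/k-.5+[x0,y0]
def T(q,P): 
    c,s=np.cos(q[2]),np.sin(q[2]); P=np.array(P,float)/1000
    return np.c_[q[0]+c*P[:,0]-s*P[:,1],q[1]+s*P[:,0]+c*P[:,1],P[:,2]]
def fit(sets,q0):
    f=lambda q:np.concatenate([(proj(n,T(q,P))-uv).ravel() for n,P,uv in sets])
    r=least_squares(f,q0,loss="soft_l1"); return r.x,f(r.x)
E
python3 - <<'E'
from fit import *
bed=[(-90,75,30),(-90,-75,30),(90,75,30),(90,-75,30)]
A=("top",bed,px([(65,212),(172,540),(458,90),(567,413)],235,130))
B=("scene",bed,px([(575,425),(470,230),(155,503),(85,300)],190,155))
for s in([A],[B],[A,B]):
    q,r=fit(s,[.6,-.18,-1.2]);print("press",q[:2].round(4),np.degrees(q[2]).round(2),r.round(1))
G=("top",[(-20,10,45),(20,10,45),(20,-10,45),(-20,-10,45),(150,12,4),(150,-12,4)],px([(78,187),(168,167),(183,212),(92,232),(484,90),(496,146)],110,170))
g,r=fit([G],[.5,.28,-1.3]);print("gauge",g[:2].round(4),np.degrees(g[2]).round(2),r.round(1))
np.save("q.npy",q);np.save("g.npy",g)
# overlays
edges_p=[[(-90,85,30),(90,85,30),(90,-85,30),(-90,-85,30),(-90,85,30)],[(-45,60,49),(-45,-60,49),(75,-60,49),(75,60,49),(-45,60,49)],[(30,73,30),(30,73,133)],[(30,-73,30),(30,-73,133)]]
edges_g=[[(-20,10,45),(20,10,45),(20,-10,45),(-20,-10,45),(-20,10,45)],[(20,12,13),(150,12,4),(150,-12,4),(20,-12,13)]]
for n,box in(("top",(110,130,330,220)),("scene",(190,150,400,240))):
    p=np.load(f"pics/{n}0.npz")["p"];x0,y0,x1,y1=box;k=3.6
    W=int((x1-x0)*k);Hh=int((y1-y0)*k)
    c=cv2.resize(p[y0:y1,x0:x1,::-1],(W,Hh),interpolation=cv2.INTER_NEAREST)
    for q_,E in((q,edges_p),(g,edges_g)):
        for e in E:
            uv=((proj(n,T(q_,e))-[x0,y0]+.5)*k).astype(np.int32)
            cv2.polylines(c,[uv.reshape(-1,1,2)],False,(0,200,0),1)
    cv2.imwrite(f"pics/ov_{n}.png",c)
E
```

```text
press [ 0.5623 -0.1737] -72.99 [ 0.2  0.1 -0.1 -0.1 -0.1 -0.1 -0.  -0. ]
press [ 0.5647 -0.1724] -72.36 [-0.2  0.1 -0.   0.   0.2  0.3 -0.  -0.4]
press [ 0.5629 -0.1731] -72.76 [-0.1  0.1 -0.2 -0.2 -0.4 -0.3 -0.2 -0.3 -0.5 -0.2 -0.1 -0.2 -0.2 -0.2
 -0.  -0.9]
gauge [0.494  0.2802] -75.23 [ 0.1  0.3  0.3 -0.4 -0.2 -0.4 -0.3  0.3 -0.   0.4  0.2 -0.2]
```

View pics/ov_top.png

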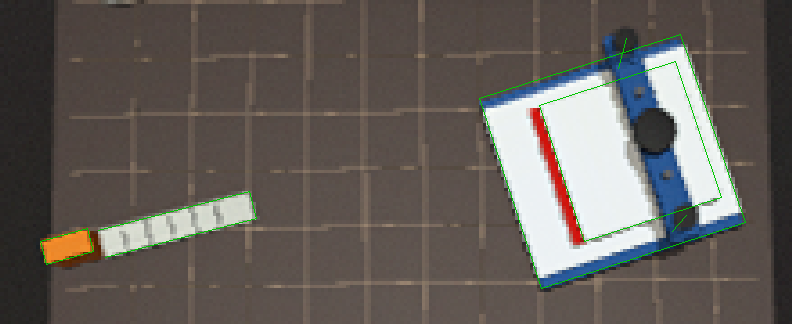

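View pics/ov_scene.png

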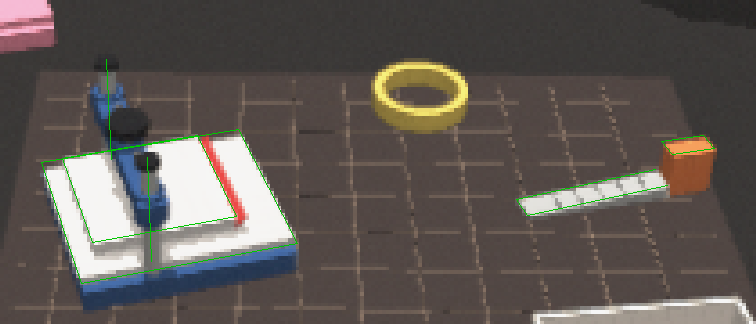

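Both overlays fit within about 1 px. The press is at (0.563, -0.173) with heading -72.8°, and the gauge is at (0.494, 0.280) with heading -75.2°. I'll move above the grip next.

```bash
cat > go.py <<'E'
from h import *
import sys
# target tcp world xyz, heading (deg) of gauge-forward (= tool -x)
def go(x,y,z,hd):
    p,R,s=tcp()
    D=R.T@(np.array([x,y,z])-p)*1000
    h=np.radians(hd);Rt=np.array([[-np.cos(h),np.sin(h)*-1*-1,0],[-np.sin(h),-np.cos(h),0],[0,0,-1]])
    X=np.array([-np.cos(h),-np.sin(h),0]);Z=np.array([0,0,-1.]);Y=np.cross(Z,X)
    Rt=np.c_[X,Y,Z]
    w=np.degrees(Rn.from_matrix(R.T@Rt).as_rotvec())
    print("tool mm",D.round(1),"rotvec deg",w.round(2),"t",round(s["t"],2),"F",s["contact_force"].round(1),"gap",round(s["finger_gap"]*1000,1), "tcp",p.round(4))
if __name__=="__main__": go(*map(float,sys.argv[1:]))
E
python3 go.py .494 .280 .302 -75.2
python3 -m creep '[[[94,-14,-9,0,0,0,0],[94,-28,-18,0,0,0,0],[94,-28,-18,0,0,0,0],[94,-28,-18,0,0,0,0],[94,-28,-18,0,0,0,0],[94,-28,-18,0,0,0,0],[94,-28,-18,0,0,0,0],[94,-28,-18,0,0,0,0],[94,-28,-18,0,0,0,0],[94,-28,-18,0,0,0,0],[94,-28,-18,0,0,0,0],[94,-28,-18,0,0,0,0],[94,-14,-9,0,0,0,0]]]' 40
python3 go.py .494 .280 .302 -75.2
```

```text
tool mm [-3.365e+02 -2.173e+02  3.000e-01] rotvec deg [-6.000e-02  3.000e-02  5.109e+01] t 0.1 F [-0.   0.2 -0.6] gap 93.9 tcp [0.2756 0.6159 0.302 ]
t: 1.18
tcp_pos: [0.4961, 0.277, 0.3027]
tcp_rot: [0.0, 0.211, 0.978, -0.0]
contact_force: [0.2, -0.3, -1.1]
finger_gap: 0.0939
tool mm [3.2 1.9 0.7] rotvec deg [-2.000e-02  6.000e-02  5.085e+01] t 1.18 F [ 0.2 -0.3 -1.1] gap 93.9 tcp [0.4961 0.277  0.3027]
```

```bash

python3 -m creep '[[[94,0,0,20,0,0,4],[94,0,0,20,0,0,7],[94,0,0,20,0,0,7],[94,0,0,20,0,0,7],[94,0,0,20,0,0,7],[94,0,0,10,0,0,7],[94,0,0,0,0,0,7],[94,0,0,0,0,0,4.9],[94,0,0,0,0,0,0],[94,0,0,0,0,0,0]]]'
python3 go.py .494 .280 .106 -75.2
python3 - <<'E'
from h import *
for n,b in(("scene",(320,120,440,220)),("top",(90,140,210,230))):
    p,d=viewer.camera(n);x0,y0,x1,y1=b
    cv2.imwrite(f"pics/{n}1.png",cv2.resize(p[y0:y1,x0:x1,::-1],None,fx=5,fy=5,interpolation=cv2.INTER_NEAREST))
E
```

```text
t: 2.02
tcp_pos: [0.4941, 0.2812, 0.1926]
tcp_rot: [0.0, 0.608, 0.794, -0.0]
contact_force: [-1.0, 0.7, -0.4]
finger_gap: 0.0941
tool mm [-1.1 -0.4 86.6] rotvec deg [-0.02  0.02  0.35] t 2.02 F [-1.   0.7 -0.4] gap 94.1 tcp [0.4941 0.2812 0.1926]
```

View pics/scene1.png

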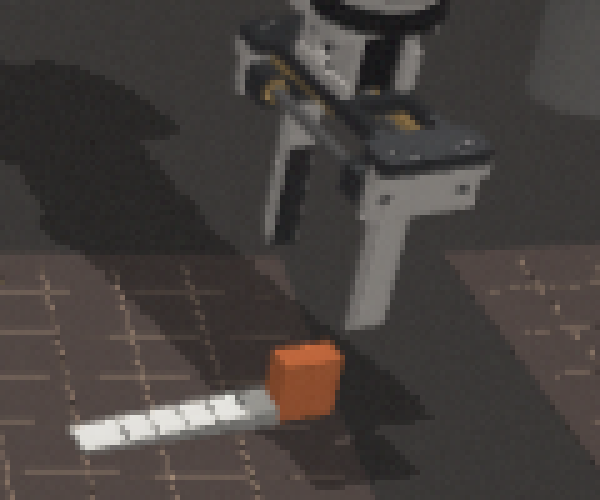

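View pics/top1.png

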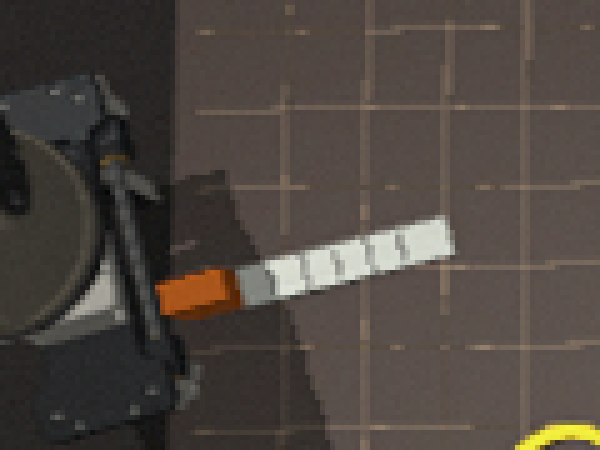

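The open jaws straddle the orange grip, with clearance on both sides. I'll descend and close.

```bash

python3 -m creep '[[[94,0,0,10,0,0,0],[94,-1,0,15,0,0,0],[94,0,0,20,0,0,0],[94,0,0,20,0,0,0],[94,0,0,14,0,0,0],[94,0,0,7,0,0,0],[94,0,0,0,0,0,0],[94,0,0,0,0,0,0]]]'
python3 go.py .494 .280 .106 -75.2
python3 -m creep '[[[0,0,0,0,0,0,0],[0,0,0,0,0,0,0],[0,0,0,0,0,0,0],[0,0,0,0,0,0,0],[0,0,0,0,0,0,0],[0,0,0,0,0,0,0],[0,0,0,0,0,0,0],[0,0,0,0,0,0,0]]]' 20
python3 go.py .494 .280 .106 -75.2
```

```text
t: 2.78
tcp_pos: [0.4945, 0.2805, 0.1066]
tcp_rot: [-0.0, 0.609, 0.793, -0.0]
contact_force: [0.6, -1.2, -0.0]
finger_gap: 0.0941
tool mm [-0.3 -0.6  0.6] rotvec deg [-0.02  0.01  0.2 ] t 2.78 F [ 0.6 -1.2 -0. ] gap 94.1 tcp [0.4945 0.2805 0.1066]
t: 3.45
tcp_pos: [0.4945, 0.2807, 0.1067]
tcp_rot: [0.0, 0.609, 0.793, 0.0]
contact_force: [0.2, 0.5, 0.6]
finger_gap: 0.0442
tool mm [-0.6 -0.6  0.7] rotvec deg [ 0.   -0.    0.19] t 3.45 F [0.2 0.5 0.6] gap 44.2 tcp [0.4945 0.2807 0.1067]
```

```bash

python3 -m creep '[[[0,0,0,0,0,0,0],[0,0,0,0,0,0,0],[0,0,0,0,0,0,0],[0,0,0,0,0,0,0],[0,0,0,0,0,0,0],[0,0,0,0,0,0,0],[0,0,0,0,0,0,0],[0,0,0,0,0,0,0]]]' 40
python3 go.py .494 .280 .106 -75.2
```

```text
t: 4.12
tcp_pos: [0.4945, 0.2807, 0.1067]
tcp_rot: [0.0, 0.609, 0.793, 0.0]
contact_force: [-0.1, 1.0, -0.8]
finger_gap: 0.0196
tool mm [-0.6 -0.6  0.7] rotvec deg [0.   0.   0.19] t 4.12 F [-0.1  1.  -0.8] gap 19.6 tcp [0.4945 0.2807 0.1067]
```

```bash

python3 -m creep '[[[0,0,0,-5,0,0,0],[0,0,0,-10,0,0,0],[0,0,0,-10,0,0,0],[0,0,0,-10,0,0,0],[0,0,0,-10,0,0,0],[0,0,0,-10,0,0,0],[0,0,0,-5,0,0,0],[0,0,0,0,0,0,0],[0,0,0,0,0,0,0]]]' 40
python3 - <<'E'
from h import *
p,R,s=tcp();print("fwd heading",np.degrees(np.arctan2(-R[1,0],-R[0,0])),p, s["contact_force"],s["wrist_torque"])
for n,b in(("scene",(310,110,430,210)),("top",(100,140,220,230))):
    p,d=viewer.camera(n);x0,y0,x1,y1=b;np.savez(f"pics/{n}2.npz",p=p,d=d)
    cv2.imwrite(f"pics/{n}2.png",cv2.resize(p[y0:y1,x0:x1,::-1],None,fx=6,fy=6,interpolation=cv2.INTER_NEAREST))
E
```

```text
t: 4.87
tcp_pos: [0.4944, 0.2808, 0.167]
tcp_rot: [-0.0, 0.609, 0.793, 0.0]
contact_force: [0.3, -0.4, -1.1]
finger_gap: 0.0198
fwd heading -75.00271398549492 [0.49439337 0.28083139 0.16695093] [ 0.26463475 -0.39713653 -1.09733689] [-0.04253349  0.08320474 -0.05062999]
```

View pics/scene2.png

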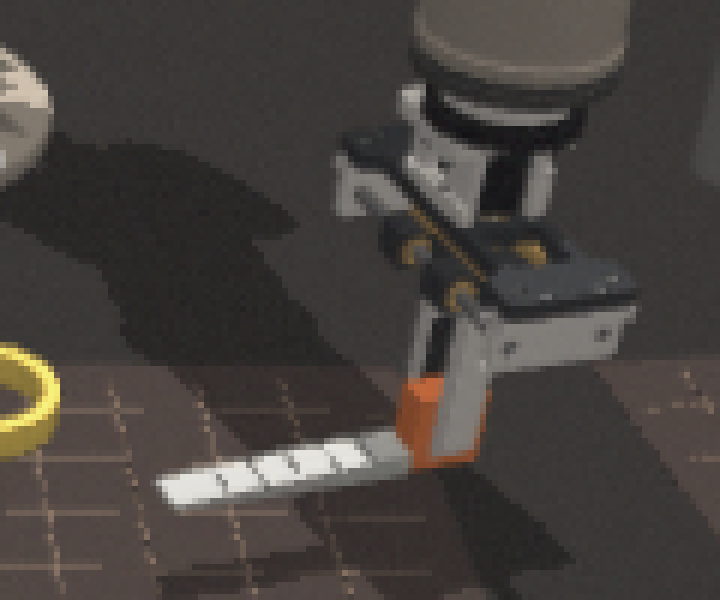

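View pics/top2.png

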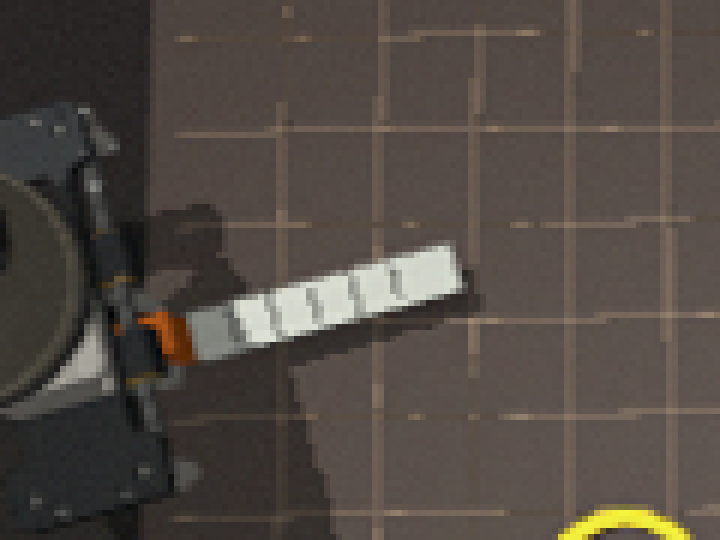

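```bash
cat > blade.py <<'E'
from h import *
import sys
# fit blade's upper face in top+scene clouds; frame relative to tcp, fwd=-tool x
def blade(fn,zlo,zhi,amin=30,amax=146):
    p0,R,s=tcp(); o=p0+R@[0,0,.078]
    for n in("top","scene"):
        z=np.load(fn%n);W=cloud(n,z["d"]);hsv=cv2.cvtColor(z["p"],cv2.COLOR_RGB2HSV)
        L=(W-p0)@R; a=-L[...,0]*1000;b=-L[...,1]*1000;h=W[...,2]*1000
        m=(a>amin)&(a<amax)&(abs(b)<20)&(h>zlo)&(h<zhi)&(z["d"]>0)&(hsv[...,1]<60)&(hsv[...,2]>120)
        A=np.c_[a[m]-85,np.ones(m.sum())]
        print(n,m.sum(),"h slope,h@85",np.linalg.lstsq(A,h[m],rcond=None)[0].round(3),"b slope,b@85",np.linalg.lstsq(A,b[m],rcond=None)[0].round(3),"amax",a[m].max().round(1))
if __name__=="__main__": blade(sys.argv[1],float(sys.argv[2]),float(sys.argv[3]))
E
python3 blade.py pics/%s2.npz 50 95; python3 - <<'E'
from fit import *
p,R,s=tcp();print(p)
o=p
def f(q):
    x,y,z,yaw,pit=q
    Rm=Rn.from_euler("ZY",[yaw,pit]).as_matrix()
    r=[]
    for n,P,uv in S: r.append((proj(n,np.array(P)/1000@Rm.T+[x,y,z])-uv).ravel())
    return np.concatenate(r)
S=[("top",[(150,12,4),(150,-12,4),(20,12,13.1),(20,-12,13.1)],px([(455,243),(465,290),(188,310),(200,362)],100,140,6)),
("scene",[(150,-12,4),(150,12,0)],px([(157,481),(178,511)],310,110,6))]
r=least_squares(f,[p[0],p[1],.06,-1.31,0]);print(r.x[:3].round(4),np.degrees(r.x[3:]).round(2),r.fun.round(2))
E
```

```text
top 312 h slope,h@85 [-5.9000e-02  6.7033e+01] b slope,b@85 [-0.006  1.493] amax 145.8
scene 183 h slope,h@85 [-0.075 67.945] b slope,b@85 [-0.002 -0.617] amax 145.3
[0.4941548  0.28058452 0.16625056]
[0.4932 0.2804 0.0569] [-74.97  -0.69] [-0.86 -0.04 -0.47 -0.1  -0.08  0.42 -0.09 -0.38 -0.5  -0.15 -1.05  0.37]
```

The blade is level: its upper-face slope measures -0.06 to -0.075, against the expected -0.07. It's centred and heading -75.0°. I'll carry it to a hover over the sill.

```bash
python3 -m creep '[[[0,0,0,0,0,0,-1.1],[0,0,0,0,0,0,-1.1],[0,0,0,0,0,0,0]]]'
python3 go.py .4979 .0371 .167 -72.8
```

```text
t: 5.22
tcp_pos: [0.4943, 0.2805, 0.1663]
tcp_rot: [-0.0, 0.593, 0.805, -0.0]
contact_force: [-0.2, 0.1, -2.0]
finger_gap: 0.0199
tool mm [-233.5  -69.    -0.6] rotvec deg [-0.04  0.02  0.11] t 5.22 F [-0.2  0.1 -2. ] gap 19.9 tcp [0.4943 0.2805 0.1663]
```

```bash
python3 -m creep '[[[0,-5,-1.5,0,0,0,0],[0,-12,-3.5,0,0,0,0],[0,-18,-5.3,0,0,0,0],[0,-18,-5.3,0,0,0,0],[0,-18,-5.3,0,0,0,0],[0,-18,-5.3,0,0,0,0],[0,-18,-5.3,0,0,0,0],[0,-18,-5.3,0,0,0,0],[0,-18,-5.3,0,0,0,0],[0,-18,-5.3,0,0,0,0],[0,-18,-5.3,0,0,0,0],[0,-18,-5.3,0,0,0,0],[0,-18,-5.3,0,0,0,0],[0,-12,-3.5,0,0,0,0],[0,-6,-2.2,0,0,0,0],[0,0,0,0,0,0,0],[0,0,0,0,0,0,0],[0,0,0,0,0,0,0],[0,0,0,0,0,0,0]]]'
python3 go.py .4979 .0371 .1367 -72.8
cat > look.py <<'E'
from h import *
import sys
i=sys.argv[1]
for n,b in(("scene",(200,150,320,240)),("top",(190,130,310,220))):
    p,d=viewer.camera(n);x0,y0,x1,y1=b;np.savez(f"pics/{n}{i}.npz",p=p,d=d)
    cv2.imwrite(f"pics/{n}{i}.png",cv2.resize(p[y0:y1,x0:x1,::-1],None,fx=6.6,fy=6.6,interpolation=cv2.INTER_NEAREST))
E
python3 look.py 3; python3 blade.py pics/%s3.npz 50 95
```

```text
t: 6.8
tcp_pos: [0.4973, 0.0385, 0.1666]
tcp_rot: [-0.0, 0.593, 0.805, 0.0]
contact_force: [-0.3, 0.1, -1.7]
finger_gap: 0.0199
tool mm [-1.5  0.1 29.9] rotvec deg [-0.   -0.01  0.05] t 6.8 F [-0.3  0.1 -1.7] gap 19.9 tcp [0.4973 0.0385 0.1666]
top 296 h slope,h@85 [-6.6000e-02  6.7466e+01] b slope,b@85 [-0.011  1.477] amax 145.5
scene 186 h slope,h@85 [-0.072 67.896] b slope,b@85 [-0.006 -0.697] amax 144.5
```

View pics/scene3.png

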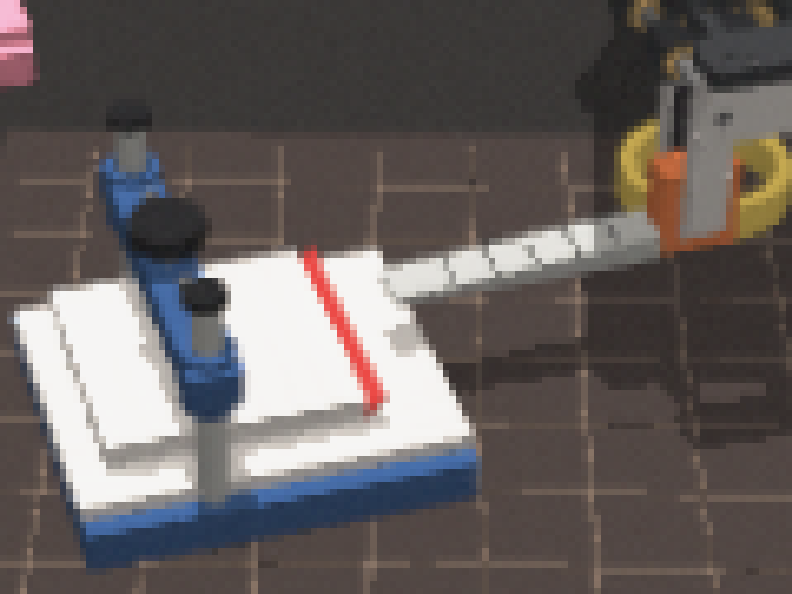

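View pics/top3.png

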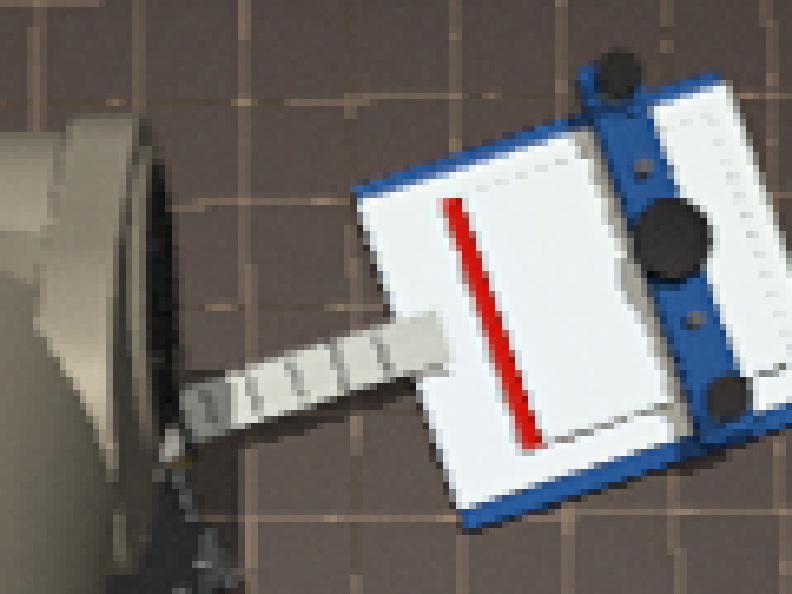

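The blade is lined up with the middle of the lip, and its tip hovers over the sill. I'll lower it until it touches the bed.

```bash
python3 -m creep '[[[0,0,0,5,0,0,0],[0,0,0,7,0,0,0],[0,0,0,7,0,0,0],[0,0,0,4,0,0,0],[0,0,0,3,0,0,0],[0,0,0,1,0,0,0],[0,0,0,0,0,0,0],[0,0,0,0,0,0,0]]]'
python3 look.py 4; python3 blade.py pics/%s4.npz 28 60
for i in 1 2 3; do python3 -m creep '[[[0,0,0,0.5,0,0,0],[0,0,0,0,0,0,0],[0,0,0,0,0,0,0]]]' | grep -E 'tcp_pos|contact'; done
```

```text
t: 7.57
tcp_pos: [0.4974, 0.0376, 0.1397]
tcp_rot: [-0.0, 0.594, 0.805, -0.0]
contact_force: [-0.1, 0.1, -1.7]
finger_gap: 0.0199
top 304 h slope,h@85 [-0.089 40.031] b slope,b@85 [-0.018  1.32 ] amax 145.8
scene 198 h slope,h@85 [-0.089 40.632] b slope,b@85 [-0.044 -0.792] amax 145.9
tcp_pos: [0.4974, 0.0377, 0.1393]
contact_force: [-0.3, 0.2, -2.1]
tcp_pos: [0.4973, 0.0377, 0.1387]
contact_force: [0.5, 0.0, -2.0]
tcp_pos: [0.4973, 0.0377, 0.1381]
contact_force: [0.5, -0.6, -1.5]
```

View pics/top4.png

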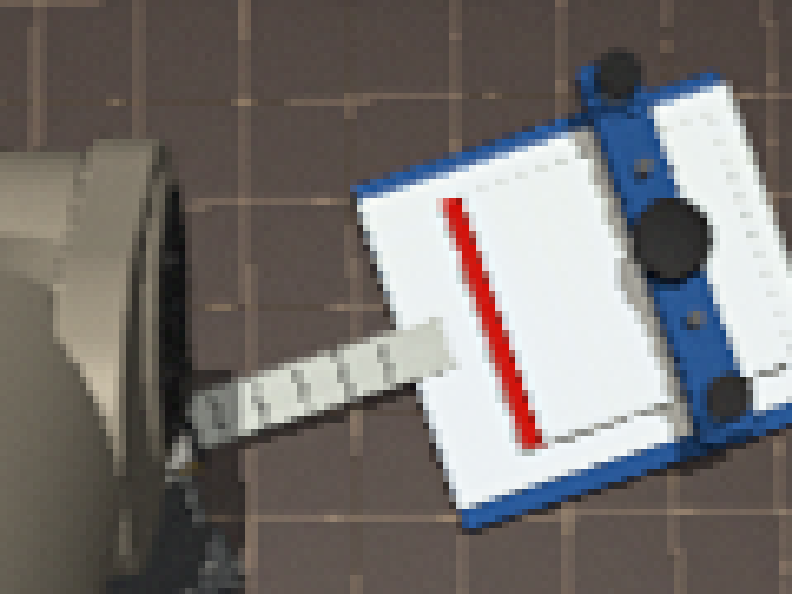

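View pics/scene4.png

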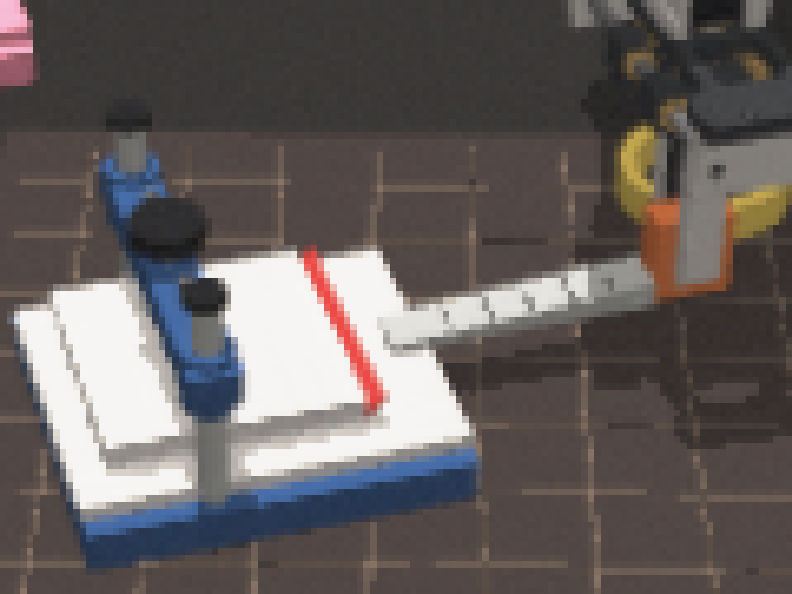

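```bash
python3 - <<'E'
from fit import *
uv=px([(440,318),(453,367),(452,200),(532,447),(463,200),(545,443)],190,130,6.6)
q=np.load("q.npy")
for u,z in zip(uv,[.036,.036,.046,.046,.046,.046]):
    w=ray("top",u,z)[0];c,s=np.cos(q[2]),np.sin(q[2]);d=w[:2]-q[:2]
    print(w.round(4),"press xy mm",(1000*np.array([c*d[0]+s*d[1],-s*d[0]+c*d[1]])).round(1))
E
for i in 1 2 3 4; do python3 -m creep '[[[0,0,0,0.4,0,0,0],[0,0,0,0,0,0,0],[0,0,0,0,0,0,0]]]' | grep -E 'tcp_pos|contact'; done
python3 go.py .4979 .0371 .1367 -72.8
```

```text
[ 0.5514 -0.1023  0.036 ] press xy mm [-71.   10.1]
[ 0.5287 -0.108   0.036 ] press xy mm [-72.4 -13.3]
[ 0.6042 -0.1085  0.046 ] press xy mm [-49.5  58.6]
[ 0.4904 -0.1431  0.046 ] press xy mm [-50.1 -60.3]
[ 0.6041 -0.1135  0.046 ] press xy mm [-44.7  57.1]
[ 0.4922 -0.149   0.046 ] press xy mm [-44.  -60.4]
tcp_pos: [0.4973, 0.0377, 0.1377]
contact_force: [-0.3, -0.0, -1.2]
tcp_pos: [0.4974, 0.0377, 0.1374]
contact_force: [-0.3, 0.2, -1.5]
tcp_pos: [0.4973, 0.0377, 0.1369]
contact_force: [-0.0, -0.3, -1.1]
tcp_pos: [0.4974, 0.0377, 0.1366]
contact_force: [-0.2, -0.2, -0.7]
tool mm [-0.7  0.3 -0.1] rotvec deg [ 0.    0.   -0.01] t 9.42 F [-0.2 -0.2 -0.7] gap 19.9 tcp [0.4974 0.0377 0.1366]
```

```bash

for i in 1 2 3; do python3 -m creep '[[[0,0,0,0.3,0,0,0],[0,0,0,0,0,0,0],[0,0,0,0,0,0,0]]]' | grep -E 'tcp_pos|contact';python3 -c "
from h import *
print(read_state()['wrist_torque'].round(3))"; done
```

```text
tcp_pos: [0.4974, 0.0378, 0.1363]
contact_force: [0.0, 1.2, 2.0]
[-0.19   0.087 -0.058]
tcp_pos: [0.4975, 0.0378, 0.1361]
contact_force: [-0.5, 1.4, 3.7]
[-0.208  0.026  0.047]
tcp_pos: [0.4975, 0.0378, 0.1358]
contact_force: [-0.6, 3.4, 4.5]
[ 0.086 -0.137  0.089]
```

Contact comes at TCP z ≈ 0.1364. The tip is centred laterally to within about 1 mm and sits about 26 mm short of the mouth. I'll write a plate-height measurement from the depth images to track the rise, then slide forward.

```bash
cat > rise.py <<'E'
from h import *
import sys,os
q=np.load("q.npy");c,s=np.cos(q[2]),np.sin(q[2])
def H(n,d):
    W=cloud(n,d);dx=W[...,0]-q[0];dy=W[...,1]-q[1]
    X=(c*dx+s*dy)*1e3;Y=(-s*dx+c*dy)*1e3
    if n+"m.npz" not in os.listdir("pics"):
        m=(X>-36)&(X<5)&(abs(Y)<48)&(W[...,2]>.035)&(W[...,2]<.06)
        b=(X>-85)&(X<-60)&(abs(Y)>25)&(abs(Y)<68)&(W[...,2]>.02)&(W[...,2]<.04)
        np.savez(f"pics/{n}m.npz",m=m,b=b)
    z=np.load(f"pics/{n}m.npz"); f=W[...,2]*1e3
    return np.median(f[z["m"]])*.5+f[z["m"]].mean()*.5, f[z["b"]].mean(), z["m"].sum()
def tipdepth():
    p,R,st=tcp(); d=p[:2]-.150*R[:2,0]-q[:2]
    x=(c*d[0]+s*d[1])*1e3; y=(-s*d[0]+c*d[1])*1e3
    return x+45,y
if __name__=="__main__":
    if sys.argv[1]=="base":
        for i in "034":
            for n in("scene","top"): print(i,n,H(n,np.load(f"pics/{n}{i}.npz")["d"]))
    else:
        for n in("scene","top"):
            p,d=viewer.camera(n);np.savez(f"pics/{n}_{sys.argv[1]}.npz",p=p,d=d);a,b,_=H(n,d);print(n,"plate %.2f bed %.2f"%(a,b),end=" ")
        st=read_state();F=st["contact_force"]
        print("\ndepth,lat %.1f %.1f"%tipdepth(),"F fwd %.1f lat %.1f up %.1f"%(F[0]*c+F[1]*s,-F[0]*s+F[1]*c,F[2]),"z %.4f t %.2f gap %.1f"%(st["tcp_pos"][2],st["t"],st["finger_gap"]*1e3))
E
python3 rise.py base
python3 -m creep '[[[0,0,0,-0.3,0,0,0],[0,-2,0,0,0,0,0],[0,-3,0,0,0,0,0],[0,-4,0,0,0,0,0],[0,-4,0,0,0,0,0],[0,-4,0,0,0,0,0],[0,-4,0,0,0,0,0],[0,-3,0,0,0,0,0],[0,-2,0,0,0,0,0],[0,0,0,0,0,0,0],[0,0,0,0,0,0,0]]]'
python3 rise.py a
```

```text
0 scene (np.float64(48.676030262512455), np.float64(29.53905174961366), np.int64(232))
0 top (np.float64(48.19983727755928), np.float64(28.93742320139339), np.int64(427))
3 scene (np.float64(50.473935775114285), np.float64(35.739476527425516), np.int64(232))
3 top (np.float64(53.64847959656403), np.float64(44.24373190719527), np.int64(427))
4 scene (np.float64(48.65287118770567), np.float64(29.349335950501303), np.int64(232))
4 top (np.float64(49.5507727577479), np.float64(33.83186057645346), np.int64(427))
t: 11.08
tcp_pos: [0.5052, 0.0122, 0.136]
tcp_rot: [0.0, 0.594, 0.805, -0.0]
contact_force: [1.7, -1.6, 2.2]
finger_gap: 0.0194
scene plate 50.52 bed 29.45 top plate 52.39 bed 29.17 
depth,lat 0.8 -0.4 F fwd 1.7 lat 0.2 up 2.1 z 0.1360 t 11.18 gap 20.0
```

```bash
python3 - <<'E'
import re
t=open("rise.py").read()
t=t.replace('return np.median(f[z["m"]])*.5+f[z["m"]].mean()*.5, f[z["b"]].mean(), z["m"].sum()','''g=lambda k,l,h:(lambda v:v[(v>l)&(v<h)].mean())(f[z[k]])
    return g("m",44,57), g("b",25,34), (d[z["m"]]==0).sum()''')
open("rise.py","w").write(t)
E
python3 rise.py base; python3 - <<'E'
from rise import *
for n in("scene","top"): print(H(n,np.load(f"pics/{n}_a.npz")["d"]))
E
```

```text
0 scene (np.float64(48.74002391026524), np.float64(29.538606445928977), np.int64(0))
0 top (np.float64(48.378516232415514), np.float64(29.2291317006398), np.int64(0))
3 scene (np.float64(48.73995374977284), np.float64(29.160736843883708), np.int64(1))
3 top (np.float64(48.4196907572308), np.float64(28.92296358100637), np.int64(4))
4 scene (np.float64(48.64232915622612), np.float64(29.349335950501303), np.int64(0))
4 top (np.float64(48.34978273372621), np.float64(28.967339123237572), np.int64(1))
(np.float64(48.75125700838803), np.float64(29.45262984964882), np.int64(1))
(np.float64(48.40243826950085), np.float64(29.14545047901937), np.int64(3))
```

Plate height repeats to about 0.05 mm, with baselines of 48.72 (scene) and 48.39 (top). That puts the gap at about 7.2 mm, so I expect touch at about 45 mm depth and a 2 mm rise at about 74 mm.

```bash

python3 -m creep '[[[0,-2,0,0,0,0,0],[0,-3,0,0,0,0,0],[0,-3,0,0,0,0,0],[0,-3,0,0,0,0,0],[0,-3,0,0,0,0,0],[0,-3,0,0,0,0,0],[0,-2,0,0,0,0,0],[0,-1,0,0,0,0,0],[0,0,0,0,0,0,0]]]' >/dev/null
python3 rise.py b
python3 -m creep '[[[0,-2,0,0,0,0,0],[0,-3,0,0,0,0,0],[0,-3,0,0,0,0,0],[0,-3,0,0,0,0,0],[0,-3,0,0,0,0,0],[0,-3,0,0,0,0,0],[0,-2,0,0,0,0,0],[0,-1,0,0,0,0,0],[0,0,0,0,0,0,0]]]' >/dev/null
python3 rise.py c
python3 - <<'E'
import cv2,numpy as np
for n,b in(("scene",(200,150,320,240)),("top",(190,130,310,220))):
    p=np.load(f"pics/{n}_c.npz")["p"];x0,y0,x1,y1=b
    cv2.imwrite(f"pics/{n}_c.png",cv2.resize(p[y0:y1,x0:x1,::-1],None,fx=6.6,fy=6.6,interpolation=cv2.INTER_NEAREST))
E
```

```text
scene plate 48.56 bed 29.31 top plate 48.32 bed 28.83 
depth,lat 19.7 0.1 F fwd -4.4 lat -0.1 up 7.3 z 0.1361 t 12.03 gap 19.6
scene plate 48.63 bed 29.23 top plate 48.38 bed 28.85 
depth,lat 39.4 0.2 F fwd -6.4 lat -0.4 up 9.7 z 0.1362 t 12.88 gap 19.7
```

View pics/scene_c.png

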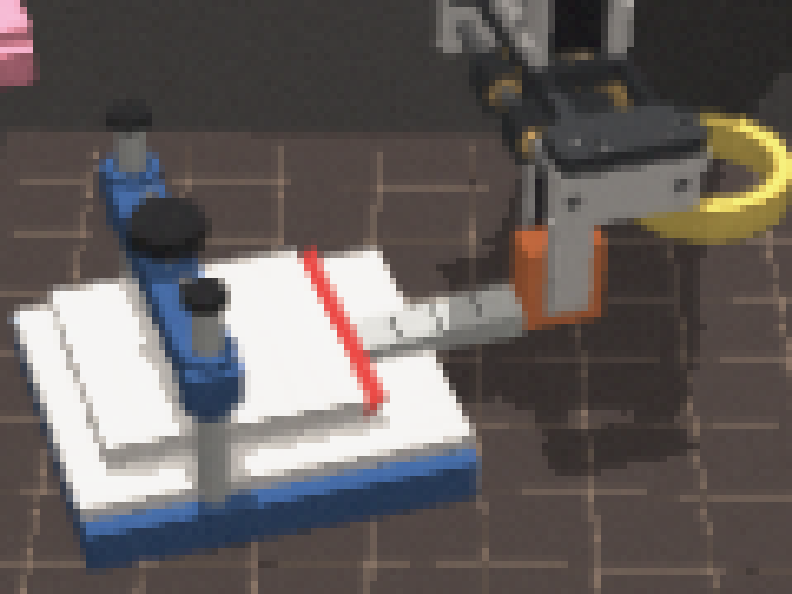

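View pics/top_c.png

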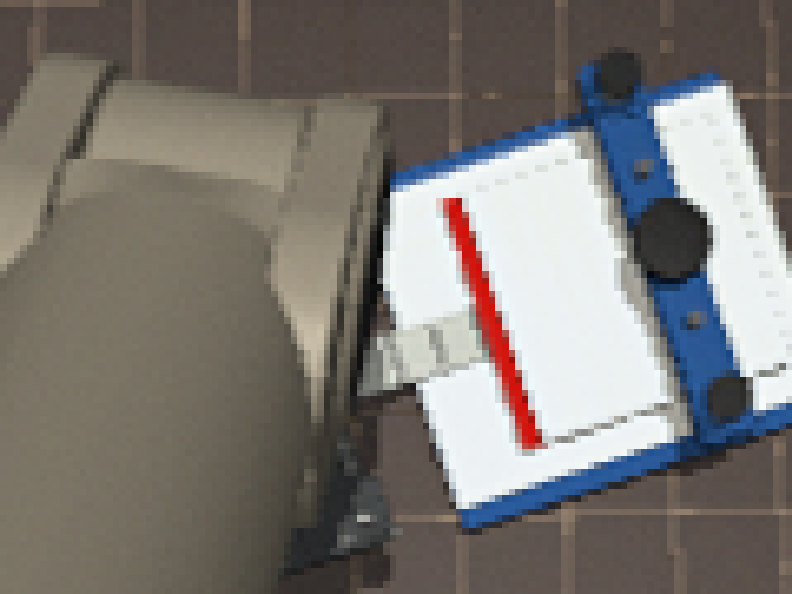

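The blade is entering the middle of the gap, straight under the red lip at about (490,335) in the top view. Bed pressure has risen to 9.7 N, so I'll ease up slightly and then continue in small steps.

```bash

python3 -m creep '[[[0,0,0,-0.4,0,0,0],[0,0,0,0,0,0,0],[0,0,0,0,0,0,0]]]' >/dev/null
python3 go.py .5 0 .136 -72.8
python3 -m creep '[[[0,-1,0,0,0,0,0],[0,-2,0,0,0,0,0],[0,-1,0,0,0,0,0],[0,0,0,0,0,0,0]]]' >/dev/null
python3 rise.py d
python3 -m creep '[[[0,-1,0,0,0,0,0],[0,-2,0,0,0,0,0],[0,-1,0,0,0,0,0],[0,0,0,0,0,0,0]]]' >/dev/null
python3 rise.py e
python3 -m creep '[[[0,-1,0,0,0,0,0],[0,-2,0,0,0,0,0],[0,-1,0,0,0,0,0],[0,0,0,0,0,0,0]]]' >/dev/null
python3 rise.py f
```

```text
tool mm [28.8 -8.7  0.4] rotvec deg [-0.01 -0.02  0.01] t 13.13 F [-0.   3.8  4.6] gap 19.8 tcp [ 0.5168 -0.025   0.1363]
scene plate 48.67 bed 29.28 top plate 48.47 bed 29.14 
depth,lat 44.4 -0.4 F fwd -2.5 lat 0.3 up 2.5 z 0.1363 t 13.57 gap 19.7
scene plate 48.69 bed 29.46 top plate 48.50 bed 29.07 
depth,lat 47.9 -0.2 F fwd -5.0 lat 0.4 up 5.8 z 0.1364 t 14.00 gap 19.8
scene plate 48.89 bed 29.47 top plate 48.52 bed 29.03 
depth,lat 51.3 0.0 F fwd -9.5 lat -0.4 up 8.6 z 0.1365 t 14.43 gap 19.7
```

```bash

python3 -m creep '[[[0,-1,0,-0.4,0,0,0],[0,-2,0,0,0,0,0],[0,-1,0,0,0,0,0],[0,0,0,0,0,0,0]]]' >/dev/null
python3 rise.py g
python3 -m creep '[[[0,-1,0,0,0,0,0],[0,-2,0,0,0,0,0],[0,-1,0,0,0,0,0],[0,0,0,0,0,0,0]]]' >/dev/null
python3 rise.py h
python3 -m creep '[[[0,-1,0,0,0,0,0],[0,-2,0,0,0,0,0],[0,-1,0,0,0,0,0],[0,0,0,0,0,0,0]]]' >/dev/null
python3 rise.py i
python3 - <<'E'
import cv2,numpy as np
for n,b in(("scene",(200,150,320,240)),):
    p=np.load(f"pics/{n}_i.npz")["p"];x0,y0,x1,y1=b
    cv2.imwrite(f"pics/{n}_i.png",cv2.resize(p[y0:y1,x0:x1,::-1],None,fx=6.6,fy=6.6,interpolation=cv2.INTER_NEAREST))
E
```

```text
scene plate 49.31 bed 29.32 top plate 48.82 bed 29.25 
depth,lat 55.9 -0.5 F fwd -5.0 lat -0.1 up 1.6 z 0.1366 t 14.87 gap 19.7
scene plate 49.33 bed 29.31 top plate 49.09 bed 29.03 
depth,lat 59.7 -0.4 F fwd -7.0 lat 0.6 up 2.0 z 0.1366 t 15.30 gap 19.8
scene plate 49.92 bed 29.42 top plate 49.15 bed 28.90 
depth,lat 63.6 -0.4 F fwd -7.4 lat 1.5 up 3.2 z 0.1366 t 15.73 gap 19.7
```

View pics/scene_i.png

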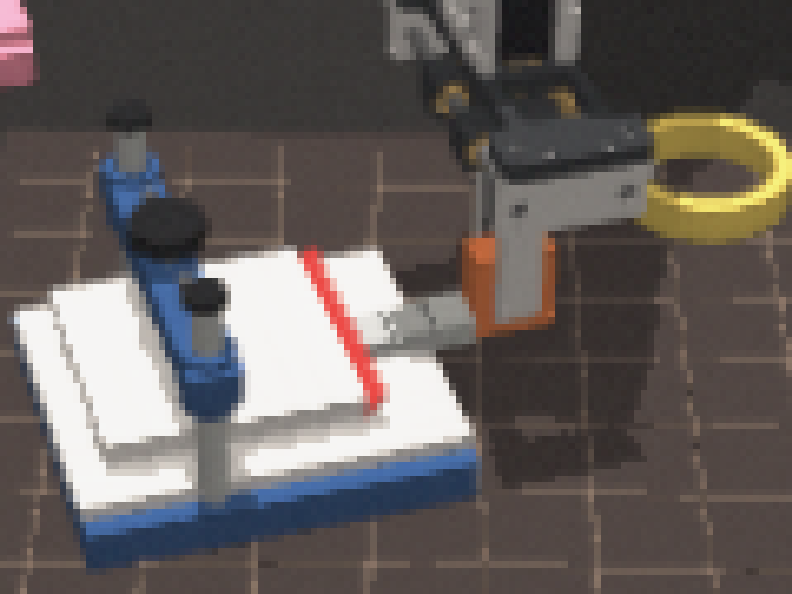

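```bash

python3 -m creep '[[[0,-1,0,0,0,0,0],[0,-2,0,0,0,0,0],[0,-1,0,0,0,0,0],[0,0,0,0,0,0,0]]]' >/dev/null
python3 rise.py j
python3 -m creep '[[[0,-1,0,-0.2,0,0,0],[0,-2,0,0,0,0,0],[0,-1,0,0,0,0,0],[0,0,0,0,0,0,0]]]' >/dev/null
python3 rise.py k
python3 -m creep '[[[0,-1,0,0,0,0,0],[0,-1,0,0,0,0,0],[0,0,0,0,0,0,0],[0,0,0,0,0,0,0]]]' >/dev/null
python3 rise.py l; python3 rise.py m
```

```text
scene plate 50.10 bed 29.45 top plate 49.49 bed 29.15 
depth,lat 67.5 -0.3 F fwd -8.8 lat 0.3 up 3.3 z 0.1366 t 16.17 gap 19.8
scene plate 50.11 bed 29.38 top plate 49.69 bed 29.36 
depth,lat 71.7 -0.6 F fwd -6.2 lat 0.9 up 0.6 z 0.1366 t 16.60 gap 19.7
scene plate 50.43 bed 29.54 top plate 50.14 bed 29.25 
depth,lat 73.5 -0.6 F fwd -7.1 lat -0.8 up 1.8 z 0.1367 t 17.03 gap 19.8
scene plate 50.30 bed 29.47 top plate 49.85 bed 29.52 
depth,lat 73.5 -0.6 F fwd -7.3 lat 0.2 up 1.5 z 0.1366 t 17.13 gap 19.7
```

```bash

python3 -m creep '[[[0,-1,0,0,0,0,0],[0,-2,0,0,0,0,0],[0,-1.5,0,0,0,0,0],[0,0,0,0,0,0,0],[0,0,0,0,0,0,0],[0,0,0,0,0,0,0]]]' >/dev/null
for i in n o p q; do python3 rise.py $i; done
```

```text
scene plate 50.59 bed 29.14 top plate 50.23 bed 29.32 
depth,lat 78.0 -0.6 F fwd -7.0 lat 0.8 up 1.1 z 0.1366 t 17.73 gap 19.9
scene plate 50.59 bed 29.32 top plate 50.25 bed 29.12 
depth,lat 78.0 -0.6 F fwd -6.8 lat -0.1 up 0.7 z 0.1366 t 17.83 gap 19.4
scene plate 50.56 bed 29.41 top plate 50.26 bed 29.56 
depth,lat 78.0 -0.6 F fwd -6.9 lat -0.5 up 1.2 z 0.1366 t 17.93 gap 19.4
scene plate 50.83 bed 29.35 top plate 50.24 bed 28.79 
depth,lat 78.0 -0.6 F fwd -6.6 lat 0.3 up 2.3 z 0.1366 t 18.03 gap 19.4
```

The rise is about 1.9 mm (scene +1.95, top +1.85) and steady. I'll take a final look, including the bystanders.

```bash

python3 -m creep '[[[0,0,0,0,0,0,0],[0,0,0,0,0,0,0],[0,0,0,0,0,0,0],[0,0,0,0,0,0,0],[0,0,0,0,0,0,0],[0,0,0,0,0,0,0]]]' >/dev/null
python3 rise.py r
python3 - <<'E'
import cv2,numpy as np
for n in("scene","top"):
    p=np.load(f"pics/{n}_r.npz")["p"]
    p0=np.load(f"pics/{n}0.npz")["p"]
    cv2.imwrite(f"pics/{n}_r.png",cv2.resize(p[...,::-1],(768,576)))
    # bystander changes: blobs
    hs=[cv2.cvtColor(x,cv2.COLOR_RGB2HSV) for x in(p0,p)]
    for nm,lo,hi,roi in (("yellow",(22,150,80),(34,255,255),None),("blue",(105,120,60),(120,255,255),None)):
        for h in hs:
            m=cv2.inRange(h,lo,hi);k,_,st,ce=cv2.connectedComponentsWithStats(m)
            print(n,nm,[(st[i,4],ce[i].round(1).tolist()) for i in range(1,k) if st[i,4]>25])
E
```

```text
scene plate 50.73 bed 29.35 top plate 50.19 bed 29.18 
depth,lat 78.0 -0.6 F fwd -7.2 lat 0.2 up 1.8 z 0.1366 t 18.63 gap 20.1
scene yellow []
scene yellow []
scene blue [(np.int32(198), [5.5, 61.5]), (np.int32(337), [142.4, 58.6]), (np.int32(48), [219.0, 178.2]), (np.int32(143), [227.9, 201.2]), (np.int32(385), [241.5, 226.6]), (np.int32(241), [249.5, 264.5])]
scene blue [(np.int32(197), [5.5, 61.5]), (np.int32(338), [142.4, 58.6]), (np.int32(45), [218.9, 178.1]), (np.int32(145), [227.9, 201.3]), (np.int32(383), [241.6, 226.6]), (np.int32(243), [249.5, 264.6])]
top yellow [(np.int32(294), [203.2, 239.4])]
top yellow []
top blue [(np.int32(147), [263.4, 105.5]), (np.int32(234), [278.7, 151.2]), (np.int32(326), [290.5, 191.4])]
top blue [(np.int32(147), [263.4, 105.5]), (np.int32(191), [284.2, 150.4]), (np.int32(323), [290.7, 191.2])]
```

View pics/scene_r.png

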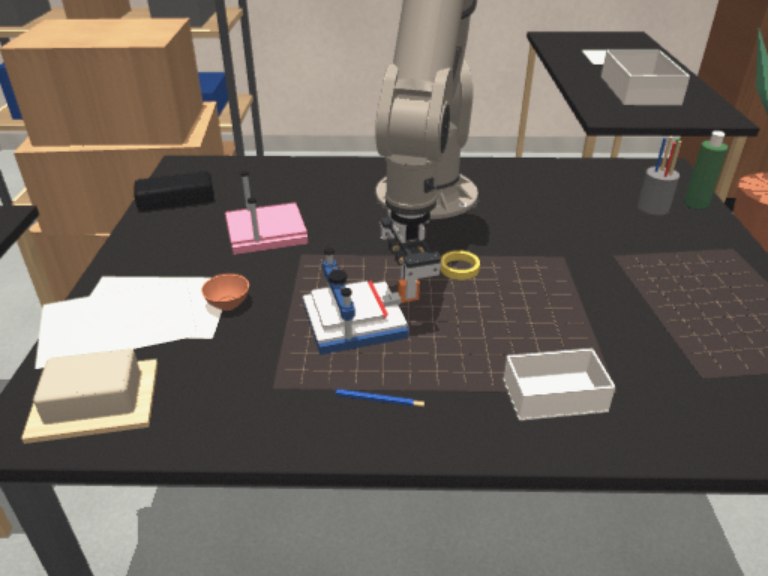

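View pics/top_r.png

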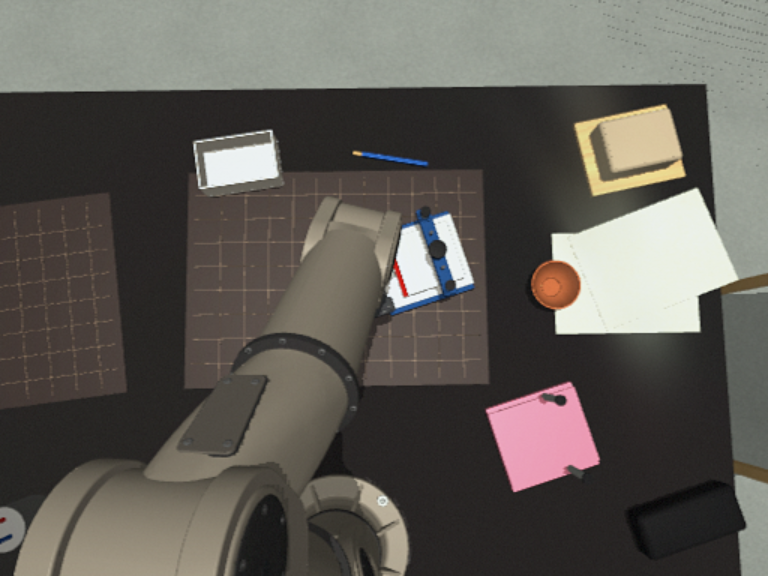

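In the scene view the blade sits under the lip at about (390,297), with the grip held at (409,290). The tape (460,264), tub, bowl and pencil are where they started. I'll hand it in.

```bash
python3 -c "
from cell import order
print(order.sign_off())"
```

```text
the job is handed in; nothing more can be done
None
```

The gauge is in the gap and held snug by its orange grip, with the top plate raised about 1.9 mm. I gripped it at 40 N, set the blade flat on the sill and slid it straight in under the red lip in small steps. I handed in at about 18.6 s.

**Last checks before hand-in:**
- **Depth and centring:** the blade tip is about 78 mm past the mouth and within about 1 mm of the middle. The plate began to lift at about 49 mm.
- **Plate rise:** the final frame gave +2.0 mm from the scene camera and +1.8 mm from the top camera. Depth and taper predict 2.0 mm. The highest single rise reading was about 2.1 mm, far from the 5 mm limit.
- **Force and stillness:** drag was steady at about 7 N, and the pose and grip did not change over the last second.
- **Bystanders:** the tub, bowl, tape ring and pencil look unmoved in the scene view. The arm hides the tape ring from the top camera, so that camera could not confirm it.

**Where readings varied:** the two cameras differed by up to about 0.4 mm while the plate was rising. While sliding in, the blade's downward pressure on the bed rose to about 10 N, so I eased it back.

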